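Check weights back into their fitted block

ROBOT

A 6-joint arm with a two-finger parallel gripper is mounted at the origin on a cart in front of the work surface, level with it; the furniture and walls round the work are solid. World frame = base frame: x ahead of the robot, y to its left, z up, the work surface at z = 0. Lengths are in m, angles in rad, forces in N, time in s.
With the tool pointing down it reaches from about 0.35 to 0.975 m from the base axis. Payload 4.9 kg.
Tool frame: the origin (TCP) lies at the very end of the fingers, on their centre line; the grasp point (between the pads) lies 19 mm behind it (ctrl.pinch_z is the distance from the TCP to the grasp point, in m); z points along the fingers, y is the direction in which the jaws open and shut (so a half turn about z gives the same grasp; the last joint's range is limited). The gripper opens to 85 mm and grips with 20 to 120 N. Pads are 22 mm wide; open, the fingers measure 114 mm over their backs; the gripper's body (76 mm by 85 mm) begins 54 mm behind the grasp point. The pads swing forward as they close: fully open they stand 13 mm farther back than shut.
Start: joints at [1.076, 0.053, 1.613, -0, 1.476, -0.119], TCP at [0.229, 0.581, 0.231] pointing down, gripper open.
Joint ranges: [-3.01, 3.01], [-1.01, 2.22], [0.06, 2.58], [-1.02, 4.17], [0.09, 2.62], [-3.14, 3.14]. Speed limits (rad/s): [2.57, 2.57, 3.14, 3.14, 3.14, 3.14].

INTERFACE

Orientations are given as a rotation vector (axis times angle).
In Python, from station import ctrl gives the robot as it stands.
- The arm moves only by the tool carry_out, never from a script. Its argument "series" is a list of rows, each a list of 7 numbers: the shift along the world's x, y, z each as a share of 0.025 m, from -1 to 1, then the turn, a rotation vector about the world's x, y, z each as a share of 0.1 rad, from -1 to 1, then the opening, from 0 (shut) to 1 (fully open). A call has 1 to 12 rows; each row shifts and turns the commanded pose from where the row before left it; what a row does not reach is not made up. A row lasts 1/10 s, in which the tool goes at most 50 mm and 8.59 degrees, less where a joint would pass 70% of its speed; a pose out of reach is approached as far as the arm can. A call with a number of a shift or a turn outside -1 to 1 is refused whole. A call with a gripper value outside its range is refused whole. The fingers move at their own pace and stop on an object; "grip_force" is the grip in N (left out, the last holds). Time passes only in rows, so rows that do not move let the fingers close. It gives the time, the measured TCP pose, the force and the opening at its end, in the units of the state.
- ctrl.get_obs(): the state, without advancing time (a new reading comes with each control period).
- ctrl.get_image(name): name is "side" or "top" or "wrist"; returns a dict with "frame" (400x640x3 uint8, blue, green, red), "fx", "fy", "cx", "cy" (pixels), "R" (3x3) and "t" (3): a world point X has camera coordinates R X + t; the wrist camera has in their place "hand_eye" (4x4, takes a point from camera to tool coordinates, whose origin is the TCP and whose axes are the flange's). Camera axes: x right, y down, z forward; pixel columns grow to the right and rows downward; lengths in m; the calibration is good to about 2 mm. A picture is of the moment at which its call begins: read the wrist's pose just before it. There is no depth.
- ctrl.finish_job(): hands the job in, once; it reports no verdict.
Trained networks look in a picture, given as the dict that the camera call returned (one of the last four; its "shot" number tells which), for a name from the list of things; names that differ only in an ending like _2 or _b are one class to them, and where a whole thing is asked for, a point or a joint stands for the part that bears it (a point fixed in the world has none). Each returns a list of dicts, best first, with "p" (0 to 1); they miss things now and then, are a little off and sometimes report something else, mostly with a low value. They report only what shows in the picture. A call takes as long as a camera call. They do not tell look-alikes from the thing itself.
- ctrl.trace(picture, name): "mask" (400x640 bool, what is visible of it) and "rect" ([left, top, width, height] as shares, 0 to 1, of the picture: columns of its width, rows of its height, round what is visible of it).
- ctrl.mark_of(picture, name): "position" ([column, row] as shares, 0 to 1, of the picture: columns of its width, rows of its height: a listed point, or the origin of a listed thing).
The state is a dict: "t": time; "q": joint angles; "dq": joint speeds; "effort": joint torques, N m; "tool_pos": TCP position; "tool_rot": TCP orientation; "contact_force": force on the tool from outside, world axes, zero at the start; "wrist_torque": the same for the moment, N m; "opening": finger opening in m.
Only numpy, scipy, OpenCV 4.12 (cv2) and the standard library are available. Lean on these libraries where they do the work, as an engineer would, in place of code of your own. Each camera call takes 0.05 s, during which the arm holds its last target.

TASK

The scale check is finished: take the four brass weights off the scale pan and put them back in their wooden block, standing in the row from largest to smallest, each one fully home in the well made for it. Set the weights down rather than dropping them, and leave the dropper bottle and the roll of black tape where they are.

Things in the scene. Friction and masses are not known exactly. Their poses are not given: they have to be found in the camera images.
- weight_500: The largest of four brass weights (500 g), upright on the scale's flat steel pan (220x216 mm, top 52 mm above the table): round body 52 mm in diameter, 30 mm high, foot tapered in by 3 mm; above it a neck 8 mm high, then a round grip knob 26 mm in diameter, 14 mm high; 52 mm high in all. Origin: centre of the underside; z up along its axis, yaw means nothing.
- weight_200: The second largest of four brass weights (200 g), upright on the scale's flat steel pan (220x216 mm, top 52 mm above the table): round body 40 mm in diameter, 22 mm high, foot tapered in by 3 mm; above it a neck 6 mm high, then a round grip knob 20 mm in diameter, 11 mm high; 39 mm high in all. Origin: centre of the underside; z up along its axis, yaw means nothing.
- weight_100: The second smallest of four brass weights (100 g), upright on the scale's flat steel pan (220x216 mm, top 52 mm above the table): round body 30 mm in diameter, 19 mm high, foot tapered in by 3 mm; above it a neck 5 mm high, then a round grip knob 16 mm in diameter, 10 mm high; 34 mm high in all. Origin: centre of the underside; z up along its axis, yaw means nothing.
- weight_50: The smallest of four brass weights (50 g), upright on the scale's flat steel pan (220x216 mm, top 52 mm above the table): round body 21 mm in diameter, 15 mm high, foot tapered in by 3 mm; above it a neck 4 mm high, then a round grip knob 13 mm in diameter, 9 mm high; 28 mm high in all. Origin: centre of the underside; z up along its axis, yaw means nothing.
- well_500: The largest of four wells in a fixed dark wooden block (98x260 mm, top 32 mm above the table): 60 mm in diameter, 14 mm deep, straight-sided, felt floor; for the weight with the 52 mm body. Origin: centre of its floor, 18 mm above the table. y points along the row to the large end, x across it, z up; the others lie 68, 125 and 172 mm away to -y.
- well_200: The second largest of four wells in a fixed dark wooden block (98x260 mm, top 32 mm above the table): 48 mm in diameter, 14 mm deep, straight-sided, felt floor; for the weight with the 40 mm body. Origin: centre of its floor, 18 mm above the table. y points along the row to the large end, x across it, z up; 68 mm from the largest well.
- well_100: The second smallest of four wells in a fixed dark wooden block (98x260 mm, top 32 mm above the table): 38 mm in diameter, 14 mm deep, straight-sided, felt floor; for the weight with the 30 mm body. Origin: centre of its floor, 18 mm above the table. y points along the row to the large end, x across it, z up; 125 mm from the largest well.
- well_50: The smallest of four wells in a fixed dark wooden block (98x260 mm, top 32 mm above the table): 29 mm in diameter, 14 mm deep, straight-sided, felt floor; for the weight with the 21 mm body. Origin: centre of its floor, 18 mm above the table. y points along the row to the large end, x across it, z up; 172 mm from the largest well.
- dropper_bottle: Bystander: a small brown dropper bottle with a black cap, 33 mm across and 102 mm high, standing loose near the work. Origin: centre of its underside. Leave it alone.
- black_tape: Bystander: a small roll of black tape lying flat, 59 mm across and 19 mm high, loose. Origin: centre of its underside. Leave it alone.
Not all that is in view belongs to the job. What is shaped like the weight_500 but purple is not meant.

How it is judged:
By the outcome, as a careful person would: the job done as asked, in the order asked, and still so for the second after the job is handed in, with the robot touching nothing.
It also fails if it takes over 106 s, if anything falls off the work surface, if the arm or the gripper's body presses on something with over 40 N, if the wrist force passes 120 N, or if a joint passes its speed limit or range.

## Working session

There is one attempt and no reset: what is moved stays moved. The work goes in short steps, Python scripts to look and compute and a tool call to move; the robot and the scene stay as the last step left them, time stands still between calls to the robot, and variables do not carry over. Pictures are saved under pics/ and viewed, and the job is handed in when it is done.

Besides the shell and the picture viewer there is one more tool, called in YAML: its name, and indented under it one key for each argument. carry_out: Moves the arm, as the interface text tells. Shift numbers are shares of 0.025 m and turn numbers shares of 0.1 rad, none past 1 either way. Its arguments: {"type":"object","properties":{"series":{"type":"array"},"grip_force":{"type":"number"}},"required":["series"]}

```bash
mkdir -p pics; ls; cat > h.py <<'E'
import numpy as np, cv2
from station import ctrl
def ray(p,uv):
    d=np.array([(uv[0]-p['cx'])/p['fx'],(uv[1]-p['cy'])/p['fy'],1.])
    R=np.array(p['R']);t=np.array(p['t']); return -R.T@t, R.T@d
def onz(p,uv,z):
    o,d=ray(p,uv); return o+d*(z-o[2])/d[2]
def proj(p,X):
    c=np.array(p['R'])@np.array(X)+np.array(p['t']); return np.array([p['fx']*c[0]/c[2]+p['cx'],p['fy']*c[1]/c[2]+p['cy']])
E
python3 - <<'E'
from h import *
o=ctrl.get_obs(); print({k:np.round(v,3) for k,v in o.items()})
H={'weight_500':.052,'weight_200':.052,'weight_100':.052,'weight_50':.052,'well_500':.018,'well_200':.018,'well_100':.018,'well_50':.018,'dropper_bottle':0,'black_tape':0}
for n in ['top','side']:
    p=ctrl.get_image(n); cv2.imwrite(f'pics/{n}0.png',p['frame'])
    print(n,p['fx'],p['fy'],np.round(p['R'],3).tolist(),np.round(p['t'],3))
    for k,z in H.items():
        for m in ctrl.mark_of(p,k)[:3]:
            uv=np.array(m['position'])*[640,400]; print(k,round(m['p'],2),uv.round(1),onz(p,uv,z).round(4))
p=ctrl.get_image('wrist'); cv2.imwrite('pics/wrist0.png',p['frame']); print(p['fx'],np.round(p['hand_eye'],4).tolist())
print(ctrl.pinch_z)
E
```

```text
pics
{'t': np.float64(0.0), 'q': array([ 1.076,  0.053,  1.614, -0.   ,  1.476, -0.119]), 'dq': array([-0.002,  0.003,  0.001, -0.002,  0.001,  0.001]), 'effort': array([-0.0000e+00, -3.9366e+01, -3.7018e+01, -0.0000e+00,  7.0000e-03,
        0.0000e+00]), 'tool_pos': array([0.229, 0.581, 0.23 ]), 'tool_rot': array([-5.870e-01, -3.086e+00,  3.000e-03]), 'contact_force': array([0.383, 0.217, 0.369]), 'wrist_torque': array([ 0.005, -0.014,  0.009]), 'opening': np.float64(0.085)}
top 501.99100220551964 501.99100220551964 [[-0.006, -1.0, -0.003], [-0.987, 0.007, -0.163], [0.163, 0.002, -0.987]] [-0.048  0.594  1.254]
weight_500 0.72 [295.1 209.3] [0.5619 0.0012 0.052 ]
weight_500 0.63 [249.4 171.2] [0.6631 0.1206 0.052 ]
weight_500 0.5 [243.  253.1] [0.4503 0.1337 0.052 ]
weight_200 0.72 [295.1 209.3] [0.5619 0.0012 0.052 ]
weight_200 0.63 [249.4 171.2] [0.6631 0.1206 0.052 ]
weight_200 0.5 [243.  253.1] [0.4503 0.1337 0.052 ]
weight_100 0.72 [295.1 209.3] [0.5619 0.0012 0.052 ]
weight_100 0.63 [249.4 171.2] [0.6631 0.1206 0.052 ]
weight_100 0.5 [243.  253.1] [0.4503 0.1337 0.052 ]
weigh
[... 1888 characters left out ...]
18 ]
well_200 0.49 [302.5 189.6] [ 0.6101 -0.1944  0.018 ]
well_200 0.44 [338.7 177.2] [ 0.5105 -0.2744  0.018 ]
well_100 0.49 [318.3 185.7] [ 0.5667 -0.2204  0.018 ]
well_100 0.49 [302.5 189.6] [ 0.6101 -0.1944  0.018 ]
well_100 0.44 [338.7 177.2] [ 0.5105 -0.2744  0.018 ]
well_50 0.49 [318.3 185.7] [ 0.5667 -0.2204  0.018 ]
well_50 0.49 [302.5 189.6] [ 0.6101 -0.1944  0.018 ]
well_50 0.44 [338.7 177.2] [ 0.5105 -0.2744  0.018 ]
dropper_bottle 0.5 [338.4 157.9] [ 0.5256 -0.4243  0.    ]
black_tape 0.89 [261.  235.8] [0.6878 0.0047 0.    ]
278.40224706288876 [[-0.0004, -0.9489, -0.3157, 0.0806], [1.0, -0.0003, -0.0005, 0.0001], [0.0004, -0.3157, 0.9489, -0.1429], [0.0, 0.0, 0.0, 1.0]]
0.0187
```

View pics/top0.png

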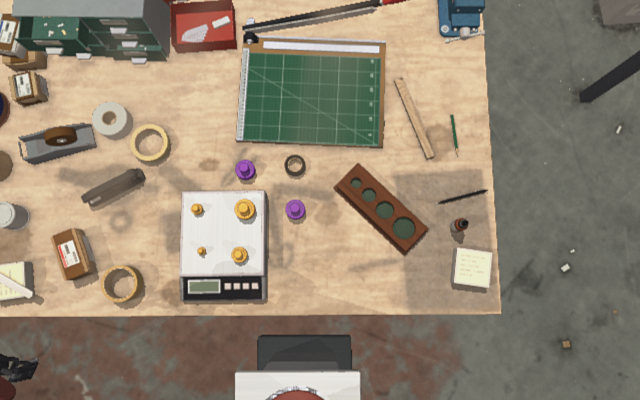

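View pics/side0.png

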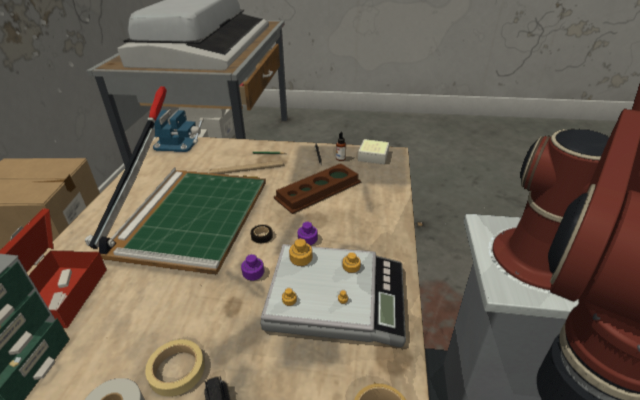

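```bash
python3 - <<'E'
import cv2,numpy as np
t=cv2.imread('pics/top0.png');s=cv2.imread('pics/side0.png')
a=cv2.resize(t[140:280,200:440],(800,467),interpolation=cv2.INTER_CUBIC)
cv2.imwrite('pics/topc.png',a)
b=cv2.resize(s[160:310,220:380],(640,600),interpolation=cv2.INTER_CUBIC)
cv2.imwrite('pics/sidec.png',b)
E
```

```text
(no output)
```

View pics/topc.png

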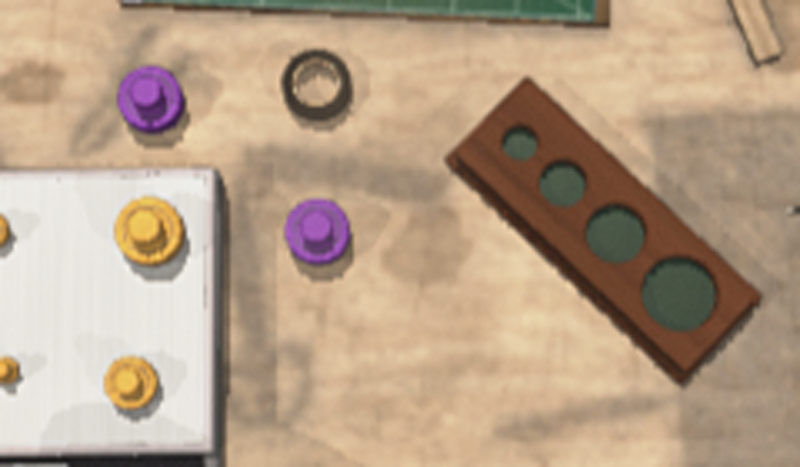

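View pics/sidec.png

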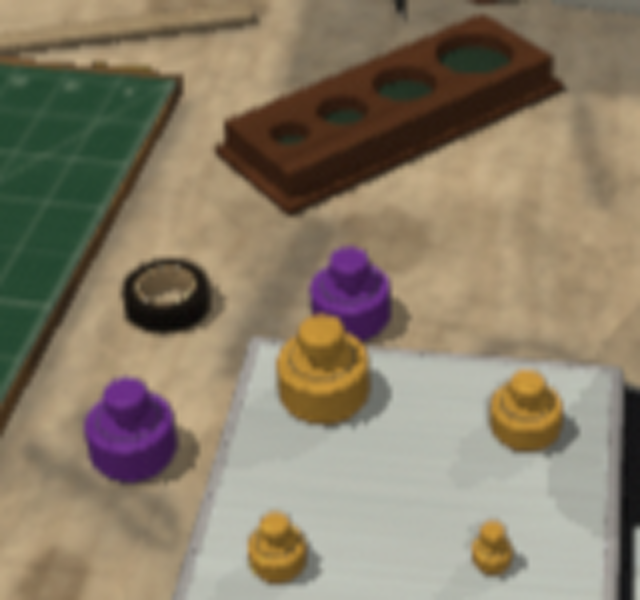

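```bash
cat >> h.py <<'E'
W={'500':(52,30,8,26,14),'200':(40,22,6,20,11),'100':(30,19,5,16,10),'50':(21,15,4,13,9)}
def sil(p,n,xyz,S=4):
    d,h,nk,kd,kh=[v/1000 for v in W[n]]
    im=np.zeros((400*S,640*S),np.uint8)
    def hull(rs):
        pts=[]
        for r,z in rs:
            for a in np.linspace(0,2*np.pi,40): pts.append(proj(p,np.array(xyz)+[r*np.cos(a),r*np.sin(a),z]))
        pts=np.array(pts)*S+(S-1)/2
        cv2.fillConvexPoly(im,cv2.convexHull(pts.astype(np.float32)).round().astype(np.int32),1)
    hull([(d/2-.003,0),(d/2,.003),(d/2,h)]); hull([(kd/2*.6,h),(kd/2*.6,h+nk)]); hull([(kd/2,h+nk),(kd/2,h+nk+kh)])
    ys,xs=np.nonzero(im); return np.array([xs.mean(),ys.mean()])/S, len(xs)/S/S, im
def brass(f):
    hsv=cv2.cvtColor(f,cv2.COLOR_BGR2HSV); 
    return cv2.inRange(hsv,(13,130,60),(28,255,255))
def fit(p,n,xy0,z=.052,hw=None):
    xy=np.array(xy0,float); 
    for i in range(5):
        c,A,_=sil(p,n,[*xy,z])
        if i==0:
            m=brass(p['frame']); nl,lab,st,ce=cv2.connectedComponentsWithStats(m)
            k=min((k for k in range(1,nl) if st[k,4]>A*.4),key=lambda k:np.hypot(*(ce[k]-c)))
            cm=ce[k]; Am=st[k,4]
        e=cm-c; xy=xy+(onz(p,cm,z+.02)-onz(p,c,z+.02))[:2]
    return xy,Am,A
E
python3 - <<'E'
from h import *
P={n:ctrl.get_image(n) for n in('top','side')}
g={'500':(.562,.12),'200':(.450,.134),'100':(.56,.24),'50':(.46,.22)}
for n in W:
    for c in P:
        xy,Am,A=fit(P[c],n,g[n]); print(n,c,xy.round(4),Am,round(A,1))
p=P['top']
hsv=cv2.cvtColor(p['frame'],cv2.COLOR_BGR2HSV)
m=cv2.inRange(hsv,(40,40,20),(95,255,140)); m[:,:335]=0;m[:,435:]=0;m[:160]=0;m[260:]=0
nl,lab,st,ce=cv2.connectedComponentsWithStats(m)
for k in range(1,nl):
    if st[k,4]>20: print(ce[k],st[k])
# block brown corners
b=cv2.inRange(hsv,(0,80,30),(14,255,160))|m; b[:,:325]=0;b[:,440:]=0;b[:150]=0;b[265:]=0
nl,lab,st,ce=cv2.connectedComponentsWithStats(b); k=1+np.argmax(st[1:,4]); print(st[k])
cs=cv2.findContours((lab==k).astype(np.uint8),0,1)[0]; print(cv2.minAreaRect(cs[0]))
E
```

```text
500 top [0.562  0.1301] 310 373.7
500 side [0.5599 0.1287] 475 541.6
200 top [0.4477 0.1425] 182 224.2
200 side [0.4456 0.1422] 257 330.1
100 top [0.5646 0.2538] 95 132.2
100 side [0.5623 0.2532] 174 242.1
50 top [0.4578 0.2394] 39 67.4
50 side [0.4556 0.2384] 88 131.9
[355.32758621 182.63793103] [351 179   9   8  58]
[368.475      194.65833333] [362 189  13  12 120]
[384.17391304 209.73913043] [376 202  17  16 207]
[403.15072464 227.75362319] [393 218  21  21 345]
[ 333  163   96   92 3448]
((380.57000732421875, 208.23580932617188), (98.34910583496094, 36.83631134033203), 43.331661224365234)
```

```bash
cat >> h.py <<'E'
WL={'500':(60,0),'200':(48,68),'100':(38,125),'50':(29,172)}
def wellc(p,xyz,d,S=8):
    ims=[]
    for z in(0,.014):
        im=np.zeros((400*S,640*S),np.uint8)
        pts=np.array([proj(p,np.array(xyz)+[d/2*np.cos(a),d/2*np.sin(a),z]) for a in np.linspace(0,6.283,60)])*S+(S-1)/2
        cv2.fillPoly(im,[pts.round().astype(np.int32)],1); ims.append(im)
    ys,xs=np.nonzero(ims[0]&ims[1]); return np.array([xs.mean(),ys.mean()])/S
def wells(x,y,yaw): # yaw: direction of block +y
    u=np.array([np.cos(yaw),np.sin(yaw)])
    return {n:np.array([x,y])-u*s/1000 for n,(d,s) in WL.items()}
E
python3 - <<'E'
from h import *
from scipy.optimize import least_squares
P={n:ctrl.get_image(n) for n in('top','side')}
meas={}
p=P['top']
for c,(x0,x1,y0,y1) in {'top':(335,435,160,260),'side':(275,362,163,212)}.items():
    p=P[c];hsv=cv2.cvtColor(p['frame'],cv2.COLOR_BGR2HSV)
    m=cv2.inRange(hsv,(40,40,20),(95,255,140)); M=np.zeros_like(m); M[y0:y1,x0:x1]=m[y0:y1,x0:x1]
    nl,lab,st,ce=cv2.connectedComponentsWithStats(M)
    ks=[k for k in range(1,nl) if st[k,4]>8]; print(c,[(ce[k].round(1).tolist(),int(st[k,4])) for k in ks])
    if len(ks)==4:
        meas[c]=dict(zip(['50','100','200','500'],[ce[k] for k in sorted(ks,key=lambda k:ce[k][0])]))
def res(v,cs):
    w=wells(*v); return np.concatenate([wellc(P[c],[*w[n],.018],WL[n][0]/1000)-meas[c][n] for c in cs for n in WL])
for cs in [['top'],['side'],['top','side']]:
    if all(c in meas for c in cs):
        r=least_squares(res,[.51,-.28,-2.3],args=(cs,),diff_step=1e-2); print(cs,r.x.round(4),r.fun.round(2)); print({n:v.round(4).tolist() for n,v in wells(*r.x).items()})
E
```

```text
top [([355.5, 182.5], 57), ([368.5, 194.7], 120), ([384.1, 209.7], 206), ([403.2, 227.8], 344)]
side [([338.0, 174.6], 67), ([320.5, 182.1], 33), ([305.2, 188.5], 13)]
['top'] [ 0.5165 -0.2792 -2.3516] [-0.09 -0.08  0.04 -0.02 -0.06  0.06  0.11  0.03]
{'500': [0.5165, -0.2792], '200': [0.5643, -0.2309], '100': [0.6045, -0.1904], '50': [0.6376, -0.1571]}
```

carry_out:
  series:
    - [0.664,-0.9,0,0,0,-0.988,0.6]
    - [0.664,-0.9,0,0,0,-0.988,0.6]
    - [0.664,-0.9,0,0,0,-0.988,0.6]
    - [0.664,-0.9,0,0,0,-0.988,0.6]
    - [0.664,-0.9,0,0,0,-0.988,0.6]
    - [0.664,-0.9,0,0,0,-0.988,0.6]
    - [0.664,-0.9,0,0,0,-0.988,0.6]
    - [0.664,-0.9,0,0,0,-0.988,0.6]
    - [0.664,-0.9,0,0,0,-0.988,0.6]
    - [0.664,-0.9,0,0,0,-0.988,0.6]

```text
t: 2.35
tool_pos: [0.396, 0.3554, 0.2315]
tool_rot: [1.985, 2.435, 0.001]
contact_force: [0.3, -0.7, -0.8]
opening: 0.0509
```

carry_out:
  series:
    - [0.664,-0.9,0,0,0,-0.988,0.6]
    - [0.664,-0.9,0,0,0,-0.988,0.6]
    - [0.664,-0.9,0,0,0,-0.988,0.6]
    - [0.664,-0.9,0,0,0,-0.988,0.6]
    - [0.664,-0.9,0,0,0,-0.988,0.6]
    - [0.664,-0.9,0,0,0,-0.988,0.6]
    - [0.664,-0.9,0,0,0,-0.988,0.6]
    - [0.664,-0.9,0,0,0,-0.988,0.6]
    - [0.664,-0.9,0,0,0,-0.988,0.6]
    - [0.664,-0.9,0,0,0,-0.988,0.6]
    - [0,0,0,0,0,0,0.6]
    - [0,0,0,0,0,0,0.6]

```text
t: 3.55
tool_pos: [0.5614, 0.1311, 0.2312]
tool_rot: [-2.899, -1.208, 0.001]
contact_force: [-0.5, 0.6, 0.7]
opening: 0.0512
```

```bash
cat >> h.py <<'E'
from scipy.spatial.transform import Rotation as Ro
def wrist():
    o=ctrl.get_obs(); p=ctrl.get_image('wrist'); T=np.eye(4); T[:3,:3]=Ro.from_rotvec(o['tool_rot']).as_matrix(); T[:3,3]=o['tool_pos']
    C=np.linalg.inv(T@np.array(p['hand_eye'])); p['R']=C[:3,:3]; p['t']=C[:3,3]; return o,p
def st():
    o=ctrl.get_obs(); R=Ro.from_rotvec(o['tool_rot']).as_matrix()
    print('t',round(float(o['t']),2),'pos',np.round(o['tool_pos'],4),'jawyaw',round(float(np.arctan2(R[1,1],R[0,1])),4),'z',R[:,2].round(4),'F',np.round(o['contact_force'],1),'op',round(float(o['opening']),4),'q',np.round(o['q'],2))
    return o
E
python3 - <<'E'
from h import *
st(); o,p=wrist(); cv2.imwrite('pics/w1.png',p['frame'])
for n,g in {'500':(.561,.1295),'200':(.4467,.1423)}.items():
    try:
        print(n,proj(p,[*g,.09]).round(),fit(p,n,g))
    except Exception as e: print(n,e)
E
```

```text
t 3.55 pos [0.5614 0.1311 0.2312] jawyaw -0.7812 z [-5.e-04  4.e-04 -1.e+00] F [-0.5  0.6  0.7] op 0.0512 q [ 0.1  -0.06  1.73  0.    1.48  0.88]
500 [320. 191.] (array([0.55959627, 0.13106613]), np.int32(1625), 1904.9375)
200 [241. 251.] (array([0.4452542 , 0.14456434]), np.int32(806), 1033.0625)
```

View pics/w1.png

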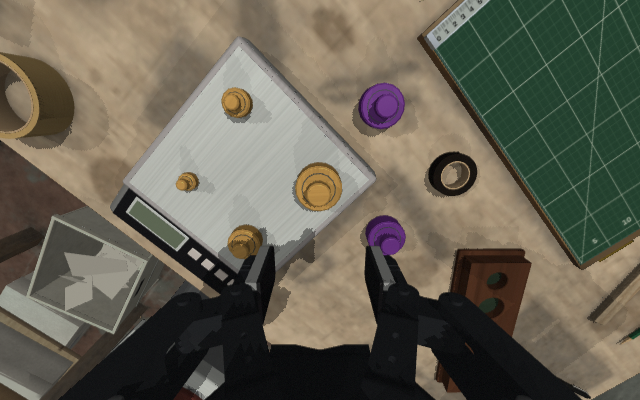

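carry_out:
  series:
    - [-0.05,-0.03,-1,0,0,0,0.6]
    - [0,0,-1,0,0,0,0.6]
    - [0,0,-1,0,0,0,0.6]
    - [0,0,-1,0,0,0,0.6]
    - [0,0,-1,0,0,0,0.6]
    - [0,0,-0.6,0,0,0,0.6]
    - [0,0,-0.29,0,0,0,0.6]
    - [0,0,0,0,0,0,0.6]
  grip_force: 40

```text
t: 4.4
tool_pos: [0.5595, 0.131, 0.0834]
tool_rot: [-2.899, -1.21, 0.002]
contact_force: [-0.1, 0.2, 0.2]
opening: 0.0513
```

```bash
python3 - <<'E'
from h import *
st(); o,p=wrist(); cv2.imwrite('pics/w2.png',p['frame'])
E
```

```text
t 4.4 pos [0.5595 0.131  0.0834] jawyaw -0.7801 z [-1.5e-03 -1.0e-04 -1.0e+00] F [-0.1  0.2  0.2] op 0.0513 q [0.1  0.07 1.85 0.   1.22 0.88]
```

View pics/w2.png

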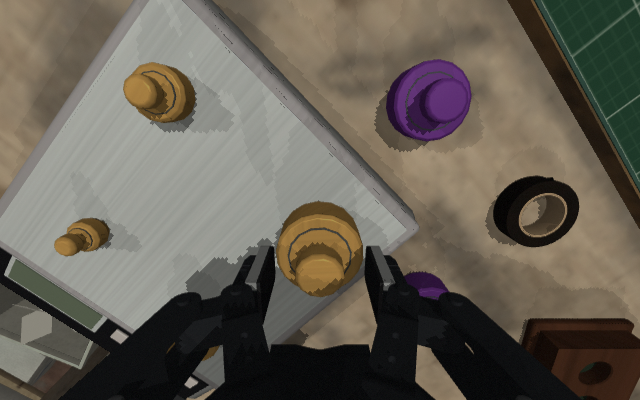

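carry_out:
  series:
    - [0,0,0,0,0,0,0.4]
    - [0,0,0,0,0,0,0.2]
    - [0,0,0,0,0,0,0]
    - [0,0,0,0,0,0,0]
    - [0,0,0,0,0,0,0]
    - [0,0,0,0,0,0,0]
    - [0,0,0,0,0,0,0]
    - [0,0,0,0,0,0,0]

```text
t: 5.25
tool_pos: [0.561, 0.1311, 0.0859]
tool_rot: [-2.9, -1.209, -0.004]
contact_force: [-3.4, 2.7, 5.7]
opening: 0.0243
```

```bash
python3 - <<'E'
from h import *
st(); o,p=wrist(); cv2.imwrite('pics/w3.png',p['frame'])
E
```

```text
t 5.25 pos [0.561  0.1311 0.0859] jawyaw -0.781 z [ 0.002   0.0011 -1.    ] F [-3.4  2.7  5.7] op 0.0243 q [0.1  0.07 1.85 0.   1.22 0.88]
```

View pics/w3.png

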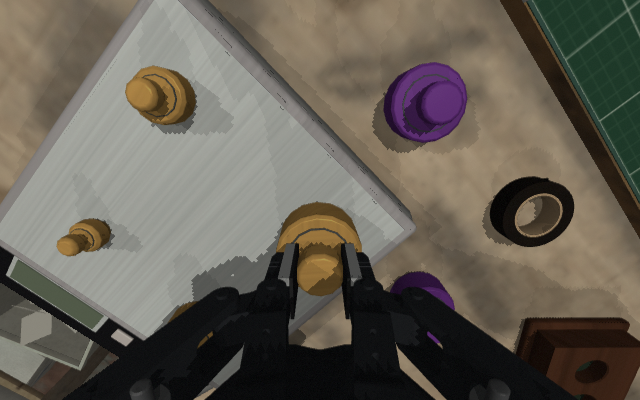

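carry_out:
  series:
    - [0,0,0.2,0,0,0,0]
    - [0,0,0.4,0,0,0,0]
    - [0,0,1,0,0,0,0]
    - [0,0,1,0,0,0,0]
    - [0,0,1,0,0,0,0]
    - [0,0,0,0,0,0,0]
    - [0,0,0,0,0,0,0]

```text
t: 6.0
tool_pos: [0.56, 0.1304, 0.1737]
tool_rot: [2.9, 1.208, -0.0]
contact_force: [-1.1, 0.2, -5.5]
opening: 0.0243
```

```bash
python3 - <<'E'
from h import *
st(); o,p=wrist(); cv2.imwrite('pics/w4.png',p['frame']); p=ctrl.get_image('side'); cv2.imwrite('pics/s4.png',cv2.resize(p['frame'][120:320,220:460],(720,600)))
E
```

```text
t 6.0 pos [0.56   0.1304 0.1737] jawyaw -0.7811 z [ 0.e+00 -2.e-04 -1.e+00] F [-1.1  0.2 -5.5] op 0.0243 q [ 0.1  -0.02  1.79 -0.    1.38  0.88]
```

View pics/w4.png

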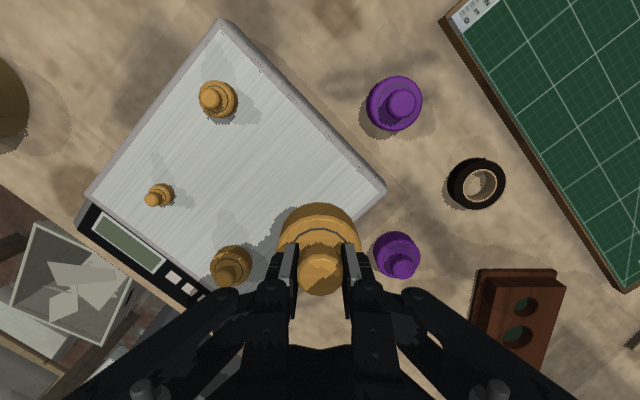

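View pics/s4.png

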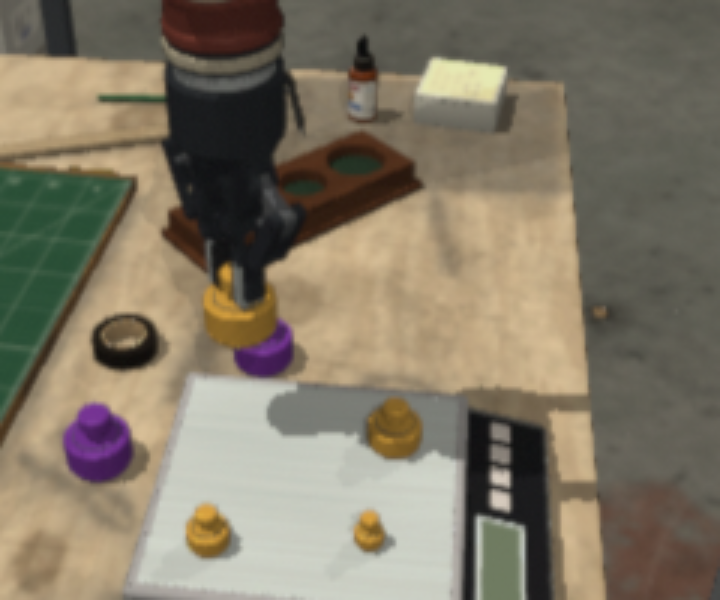

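carry_out:
  series:
    - [-0.102,-0.963,0,0,0,0,0]
    - [-0.102,-0.963,0,0,0,0,0]
    - [-0.102,-0.963,0,0,0,0,0]
    - [-0.102,-0.963,0,0,0,0,0]
    - [-0.102,-0.963,0,0,0,0,0]
    - [-0.102,-0.963,0,0,0,0,0]
    - [-0.102,-0.963,0,0,0,0,0]
    - [-0.102,-0.963,0,0,0,0,0]
    - [-0.102,-0.963,0,0,0,0,0]
    - [-0.102,-0.963,0,0,0,0,0]

```text
t: 7.1
tool_pos: [0.5332, -0.1107, 0.1715]
tool_rot: [-2.897, -1.208, 0.005]
contact_force: [0.0, -1.2, -5.6]
opening: 0.0238
```

carry_out:
  series:
    - [-0.102,-0.963,0,0,0,0,0]
    - [-0.102,-0.963,0,0,0,0,0]
    - [-0.102,-0.963,0,0,0,0,0]
    - [-0.102,-0.963,0,0,0,0,0]
    - [-0.102,-0.963,0,0,0,0,0]
    - [-0.102,-0.963,0,0,0,0,0]
    - [-0.102,-0.963,0,0,0,0,0]
    - [0,0,0,0,0,0,0]
    - [0,0,0,0,0,0,0]
    - [0,0,0,0,0,0,0]

```text
t: 8.1
tool_pos: [0.5162, -0.2777, 0.1726]
tool_rot: [-2.897, -1.208, 0.002]
contact_force: [-0.3, 0.9, -5.0]
opening: 0.0241
```

```bash
python3 - <<'E'
from h import *
st(); o,p=wrist(); cv2.imwrite('pics/w5.png',p['frame'])
w=wells(.5165,-.2792,-2.3516)
hsv=cv2.cvtColor(p['frame'],cv2.COLOR_BGR2HSV)
m=cv2.inRange(hsv,(40,40,20),(95,255,140)); nl,lab,s,ce=cv2.connectedComponentsWithStats(m)
for n in w:
    c=wellc(p,[*w[n],.018],WL[n][0]/1000,2); 
    ks=[k for k in range(1,nl) if s[k,4]>60]
    k=min(ks,key=lambda k:np.hypot(*(ce[k]-c))); print(n,c.round(1),ce[k].round(1),s[k,4],'world corr',(onz(p,ce[k],.022)-onz(p,c,.022)).round(4))
E
```

```text
t 8.1 pos [ 0.5162 -0.2777  0.1726] jawyaw -0.7806 z [-0.002   0.0018 -1.    ] F [-0.3  0.9 -5. ] op 0.0241 q [-0.62  0.01  1.76  0.    1.38  0.16]
500 [320.8 187.8] [318.5 185.4] 1720 world corr [0.0001 0.0038 0.    ]
200 [320.8 123.2] [318.2 124.1] 1642 world corr [-0.0026  0.0012  0.    ]
100 [320.9  61.5] [317.8  63. ] 1192 world corr [-0.0029  0.0012  0.    ]
50 [321.    8.2] [317.   9.] 399 world corr [-0.003   0.0021  0.    ]
```

View pics/w5.png

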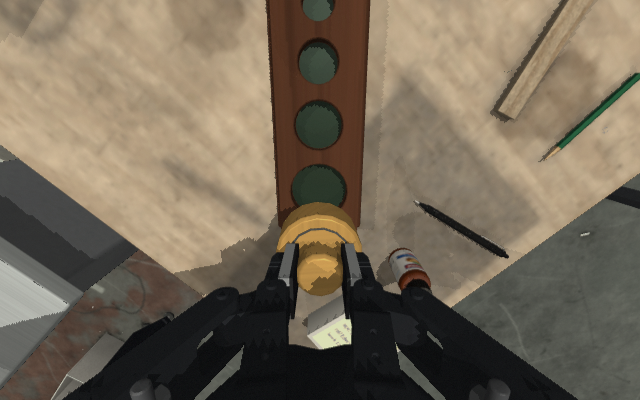

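carry_out:
  series:
    - [-0.09,0.02,-0.8,0,0,0,0]
    - [0,0,-1,0,0,0,0]
    - [0,0,-1,0,0,0,0]
    - [0,0,-0.8,0,0,0,0]
    - [0,0,-0.4,0,0,0,0]
    - [0,0,0,0,0,0,0]
    - [0,0,0,0,0,0,0]

```text
t: 8.85
tool_pos: [0.5151, -0.2782, 0.0749]
tool_rot: [2.898, 1.209, 0.001]
contact_force: [0.5, -0.3, -3.4]
opening: 0.0238
```

```bash
python3 - <<'E'
from h import *
st(); o,p=wrist(); cv2.imwrite('pics/w6.png',cv2.resize(p['frame'][100:320,200:440],(654,600)))
E
```

```text
t 8.85 pos [ 0.5151 -0.2782  0.0749] jawyaw -0.7805 z [ 1.e-03 -7.e-04 -1.e+00] F [ 0.5 -0.3 -3.4] op 0.0238 q [-0.62  0.11  1.83 -0.    1.2   0.16]
```

View pics/w6.png

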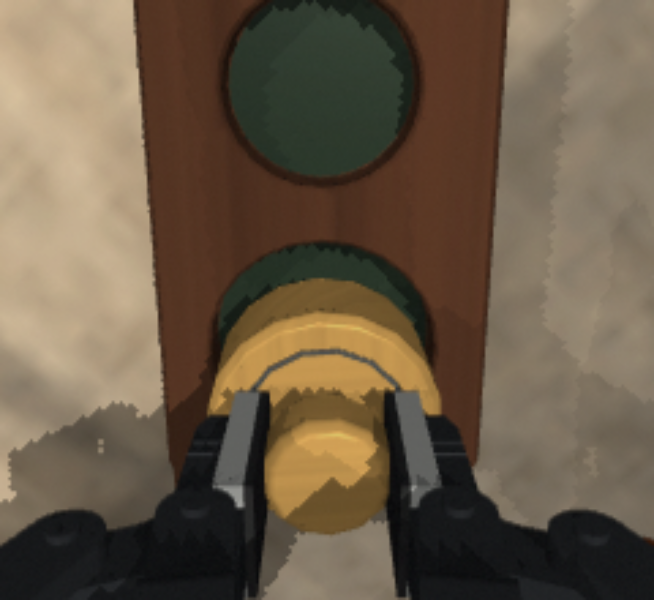

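carry_out:
  series:
    - [0,0,-0.25,0,0,0,0]
    - [0,0,-0.25,0,0,0,0]
    - [0,0,-0.15,0,0,0,0]
    - [0,0,-0.1,0,0,0,0]
    - [0,0,-0.05,0,0,0,0]
    - [0,0,0,0,0,0,0]

```text
t: 9.5
tool_pos: [0.5144, -0.2781, 0.0538]
tool_rot: [-2.899, -1.208, 0.0]
contact_force: [-0.0, 0.6, -3.9]
opening: 0.0238
```

```bash
python3 - <<'E'
from h import *
st(); o,p=wrist(); cv2.imwrite('pics/w7.png',cv2.resize(p['frame'][100:320,200:440],(654,600)))
E
```

```text
t 9.5 pos [ 0.5144 -0.2781  0.0538] jawyaw -0.781 z [-5.e-04  3.e-04 -1.e+00] F [-0.   0.6 -3.9] op 0.0238 q [-0.62  0.13  1.84  0.    1.17  0.16]
```

View pics/w7.png

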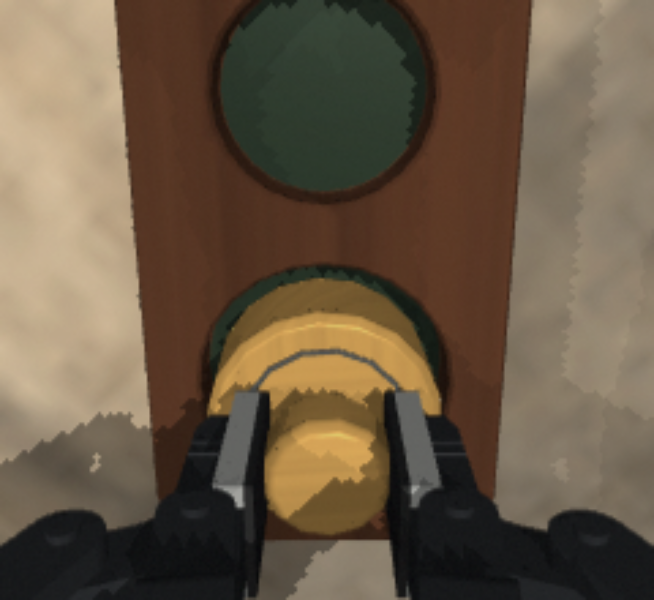

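carry_out:
  series:
    - [0,0,-0.05,0,0,0,0]
    - [0,0,-0.04,0,0,0,0]
    - [0,0,0,0,0,0,0]

```text
t: 9.85
tool_pos: [0.5147, -0.2783, 0.0521]
tool_rot: [2.899, 1.209, 0.0]
contact_force: [0.5, -0.1, -3.8]
opening: 0.0235
```

carry_out:
  series:
    - [0,0,-0.05,0,0,0,0]
    - [0,0,0,0,0,0,0]

```text
t: 10.05
tool_pos: [0.5149, -0.2783, 0.052]
tool_rot: [2.9, 1.209, 0.0]
contact_force: [-3.2, 2.4, 4.9]
opening: 0.0241
```

carry_out:
  series:
    - [0,0,0,0,0,0,0.2]
    - [0,0,0,0,0,0,0.4]
    - [0,0,0,0,0,0,0.6]
    - [0,0,0,0,0,0,0.6]
    - [0,0,0.3,0,0,0,0.6]
    - [0,0,1,0,0,0,0.6]
    - [0,0,1,0,0,0,0.6]
    - [0,0,1,0,0,0,0.6]
    - [0,0,1,0,0,0,0.6]
    - [0,0,0,0,0,0,0.6]
    - [0,0,0,0,0,0,0.6]

```text
t: 11.15
tool_pos: [0.5149, -0.2784, 0.1589]
tool_rot: [2.898, 1.208, 0.002]
contact_force: [-0.8, -0.3, -0.8]
opening: 0.0514
```

```bash
python3 - <<'E'
from h import *
st(); o,p=wrist(); cv2.imwrite('pics/w8.png',p['frame'])
print(fit(p,'500',(.514,-.278),.018)); t=ctrl.get_image('top'); print(fit(t,'500',(.514,-.278),.018))
E
```

```text
t 11.15 pos [ 0.5149 -0.2784  0.1589] jawyaw -0.781 z [ 0.0015 -0.0011 -1.    ] F [-0.8 -0.3 -0.8] op 0.0514 q [-0.62  0.01  1.78  0.    1.35  0.16]
(array([ 0.51319978, -0.27849213]), np.int32(2226), 2458.1875)
(array([ 0.95682429, -0.232801  ]), np.int32(187), 355.4375)
```

View pics/w8.png

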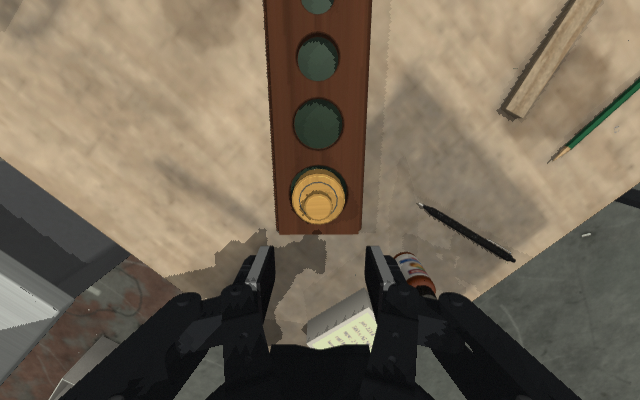

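carry_out:
  series:
    - [-0.161,0.991,0,0,0,0,0.5]
    - [-0.161,0.991,0,0,0,0,0.5]
    - [-0.161,0.991,0,0,0,0,0.5]
    - [-0.161,0.991,0,0,0,0,0.5]
    - [-0.161,0.991,0,0,0,0,0.5]
    - [-0.161,0.991,0,0,0,0,0.5]
    - [-0.161,0.991,0,0,0,0,0.5]
    - [-0.161,0.991,0,0,0,0,0.5]
    - [-0.161,0.991,0,0,0,0,0.5]
    - [-0.161,0.991,0,0,0,0,0.5]

```text
t: 12.25
tool_pos: [0.473, -0.0292, 0.1562]
tool_rot: [-2.898, -1.208, 0.004]
contact_force: [0.9, 0.0, -0.3]
opening: 0.0429
```

carry_out:
  series:
    - [-0.161,0.991,0,0,0,0,0.5]
    - [-0.161,0.991,0,0,0,0,0.5]
    - [-0.161,0.991,0,0,0,0,0.5]
    - [-0.161,0.991,0,0,0,0,0.5]
    - [-0.161,0.991,0,0,0,0,0.5]
    - [-0.161,0.991,0,0,0,0,0.5]
    - [-0.161,0.991,0,0,0,0,0.5]
    - [0,0,0,0,0,0,0.5]
    - [0,0,0,0,0,0,0.5]

```text
t: 13.15
tool_pos: [0.4453, 0.1429, 0.1567]
tool_rot: [-2.899, -1.21, 0.004]
contact_force: [0.2, 0.2, 0.1]
opening: 0.0429
```

```bash
python3 - <<'E'
from h import *
st(); o,p=wrist(); cv2.imwrite('pics/w9.png',p['frame'])
for n,g in {'200':(.4457,.1428),'100':(.5626,.2535),'50':(.4558,.2395)}.items():
    try: print(n,fit(p,n,g))
    except Exception as e: print(n,e)
E
```

```text
t 13.15 pos [0.4453 0.1429 0.1567] jawyaw -0.7797 z [-2.3e-03 -9.0e-04 -1.0e+00] F [0.2 0.2 0.1] op 0.0429 q [ 0.15 -0.28  2.04 -0.    1.38  0.93]
200 (array([0.44525374, 0.14375027]), np.int32(1519), 1825.125)
100 (array([0.56171583, 0.25616516]), np.int32(362), 508.9375)
50 (array([0.4553496 , 0.24011016]), np.int32(513), 655.25)
```

View pics/w9.png

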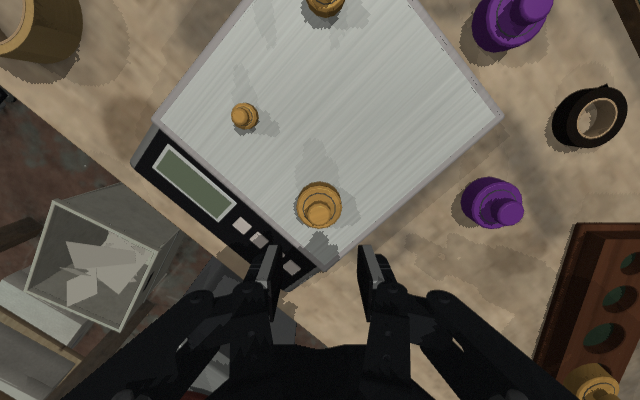

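carry_out:
  series:
    - [0,0.02,-1,0,0,0,0.5]
    - [0,0,-1,0,0,0,0.5]
    - [0,0,-0.8,0,0,0,0.5]
    - [0,0,-0.36,0,0,0,0.5]
    - [0,0,0,0,0,0,0.4]
    - [0,0,0,0,0,0,0.2]
    - [0,0,0,0,0,0,0]
    - [0,0,0,0,0,0,0]
    - [0,0,0,0,0,0,0]
    - [0,0,0,0,0,0,0]
    - [0,0,0,0,0,0,0]

```text
t: 14.3
tool_pos: [0.4468, 0.1436, 0.0799]
tool_rot: [2.899, 1.209, 0.002]
contact_force: [-0.2, -0.6, 2.4]
opening: 0.0175
```

```bash
python3 - <<'E'
from h import *
st(); o,p=wrist(); cv2.imwrite('pics/w10.png',cv2.resize(p['frame'][100:320,200:440],(654,600)))
E
```

```text
t 14.3 pos [0.4468 0.1436 0.0799] jawyaw -0.7809 z [ 1.7e-03  1.0e-04 -1.0e+00] F [-0.2 -0.6  2.4] op 0.0175 q [ 0.15 -0.18  2.1  -0.    1.22  0.93]
```

View pics/w10.png

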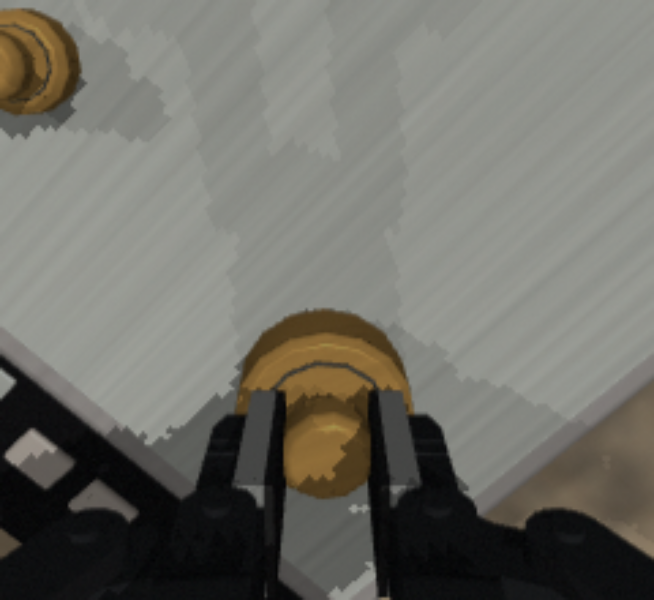

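carry_out:
  series:
    - [0,0,0.4,0,0,0,0]
    - [0,0,1,0,0,0,0]
    - [0,0,1,0,0,0,0]
    - [0.311,-0.995,0.44,0,0,0,0]
    - [0.311,-0.995,0,0,0,0,0]
    - [0.311,-0.995,0,0,0,0,0]
    - [0.311,-0.995,0,0,0,0,0]
    - [0.311,-0.995,0,0,0,0,0]
    - [0.311,-0.995,0,0,0,0,0]
    - [0.311,-0.995,0,0,0,0,0]

```text
t: 15.35
tool_pos: [0.5002, -0.0314, 0.1498]
tool_rot: [-2.899, -1.208, 0.001]
contact_force: [0.3, -0.7, -3.0]
opening: 0.0175
```

carry_out:
  series:
    - [0.311,-0.995,0,0,0,0,0]
    - [0.311,-0.995,0,0,0,0,0]
    - [0.311,-0.995,0,0,0,0,0]
    - [0.311,-0.995,0,0,0,0,0]
    - [0.311,-0.995,0,0,0,0,0]
    - [0.311,-0.995,0,0,0,0,0]
    - [0.311,-0.995,0,0,0,0,0]
    - [0.311,-0.995,0,0,0,0,0]
    - [0,0,-0.6,0,0,0,0]
    - [0,0,-1,0,0,0,0]
    - [0,0,-0.8,0,0,0,0]
    - [0,0,0,0,0,0,0]

```text
t: 16.55
tool_pos: [0.5594, -0.2272, 0.0851]
tool_rot: [-2.892, -1.206, 0.009]
contact_force: [-0.6, 0.6, -2.8]
opening: 0.0174
```

```bash
python3 - <<'E'
from h import *
st(); o,p=wrist(); cv2.imwrite('pics/w11.png',cv2.resize(p['frame'][100:320,200:440],(654,600)))
E
```

```text
t 16.55 pos [ 0.5594 -0.2272  0.0851] jawyaw -0.7808 z [-0.0083  0.0051 -1.    ] F [-0.6  0.6 -2.8] op 0.0174 q [-0.51  0.14  1.77  0.    1.24  0.27]
```

View pics/w11.png

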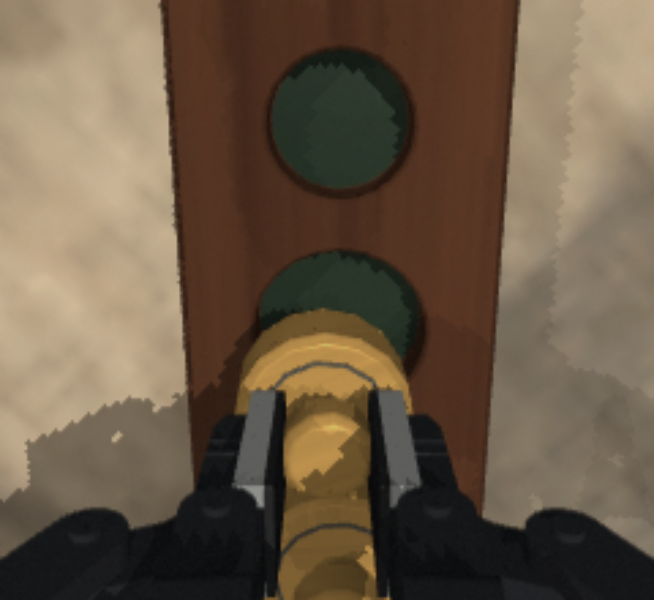

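carry_out:
  series:
    - [0,0,0,0,0,0,0]
    - [0,0,0,0,0,0,0]
    - [0,0,0,0,0,0,0]

```text
t: 16.9
tool_pos: [0.5636, -0.2299, 0.0917]
tool_rot: [2.898, 1.208, 0.002]
contact_force: [-0.4, -0.0, -1.2]
opening: 0.0171
```

```bash
python3 - <<'E'
from h import *
st(); o,p=wrist(); cv2.imwrite('pics/w12.png',cv2.resize(p['frame'][100:320,200:440],(654,600)))
E
```

```text
t 16.9 pos [ 0.5636 -0.2299  0.0917] jawyaw -0.7808 z [ 0.0022 -0.0012 -1.    ] F [-0.4 -0.  -1.2] op 0.0171 q [-0.51  0.14  1.77  0.    1.24  0.27]
```

View pics/w12.png

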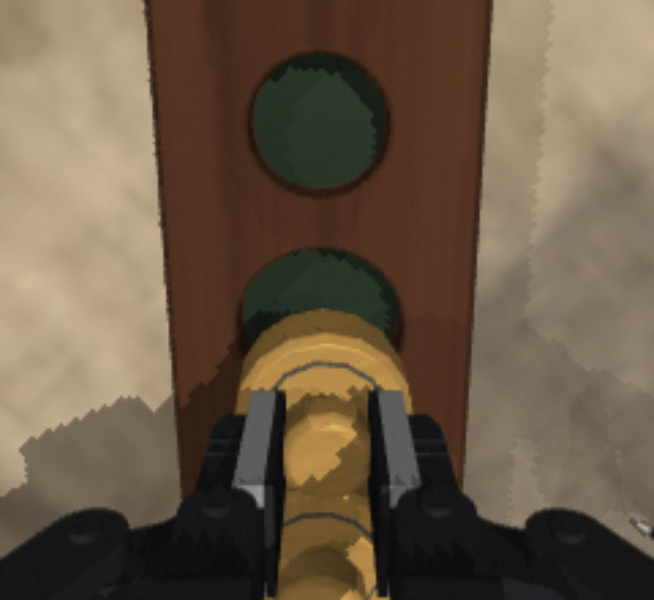

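carry_out:
  series:
    - [-0.025,0.02,-0.5,0,0,0,0]
    - [0,0,-0.4,0,0,0,0]
    - [0,0,-0.25,0,0,0,0]
    - [0,0,-0.25,0,0,0,0]
    - [0,0,-0.15,0,0,0,0]
    - [0,0,-0.1,0,0,0,0]
    - [0,0,0,0,0,0,0]
    - [0,0,0,0,0,0,0]

```text
t: 17.75
tool_pos: [0.5623, -0.2292, 0.0491]
tool_rot: [2.899, 1.208, 0.001]
contact_force: [0.0, -0.1, -1.9]
opening: 0.0171
```

```bash
python3 - <<'E'
from h import *
st(); o,p=wrist(); cv2.imwrite('pics/w13.png',cv2.resize(p['frame'][100:320,200:440],(654,600)))
E
```

```text
t 17.75 pos [ 0.5623 -0.2292  0.0491] jawyaw -0.781 z [ 5.e-04 -3.e-04 -1.e+00] F [ 0.  -0.1 -1.9] op 0.0171 q [-0.51  0.19  1.79 -0.    1.17  0.27]
```

View pics/w13.png

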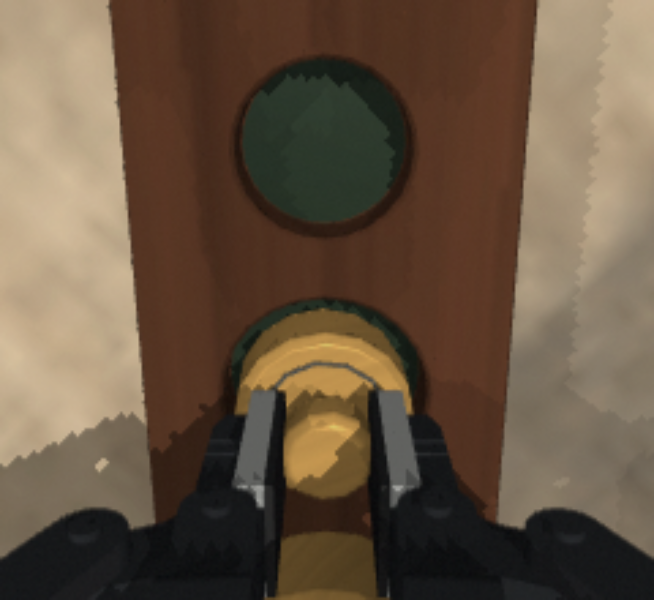

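In the well, centred; lowering to contact.

carry_out:
  series:
    - [0,0,-0.05,0,0,0,0]
    - [0,0,-0.04,0,0,0,0]
    - [0,0,-0.03,0,0,0,0]
    - [0,0,0,0,0,0,0]

```text
t: 18.2
tool_pos: [0.5622, -0.2291, 0.0461]
tool_rot: [2.9, 1.209, 0.0]
contact_force: [0.1, 0.6, -0.4]
opening: 0.0173
```

carry_out:
  series:
    - [0,0,-0.03,0,0,0,0]
    - [0,0,0,0,0,0,0]

```text
t: 18.4
tool_pos: [0.5623, -0.2292, 0.0461]
tool_rot: [2.9, 1.209, 0.0]
contact_force: [-3.0, 1.8, 4.3]
opening: 0.0169
```

carry_out:
  series:
    - [0,0,0,0,0,0,0.2]
    - [0,0,0,0,0,0,0.4]
    - [0,0,0,0,0,0,0.5]
    - [0,0,0,0,0,0,0.5]
    - [0,0,0.3,0,0,0,0.5]
    - [0,0,1,0,0,0,0.5]
    - [0,0,1,0,0,0,0.5]
    - [0,0,1,0,0,0,0.5]
    - [0,0,0.7,0,0,0,0.5]
    - [0,0,0,0,0,0,0.5]
    - [0,0,0,0,0,0,0.5]

```text
t: 19.5
tool_pos: [0.562, -0.2291, 0.1449]
tool_rot: [2.9, 1.209, 0.0]
contact_force: [0.1, -0.3, -0.3]
opening: 0.0428
```

```bash
python3 - <<'E'
from h import *
st(); o,p=wrist(); cv2.imwrite('pics/w14.png',p['frame'])
print(fit(p,'200',(.562,-.229),.018))
E
```

```text
t 19.5 pos [ 0.562  -0.2291  0.1449] jawyaw -0.781 z [ 1.e-04 -1.e-04 -1.e+00] F [ 0.1 -0.3 -0.3] op 0.0428 q [-0.51  0.08  1.73 -0.    1.33  0.27]
(array([ 0.56083888, -0.2289434 ]), np.int32(1351), 1537.875)
```

View pics/w14.png

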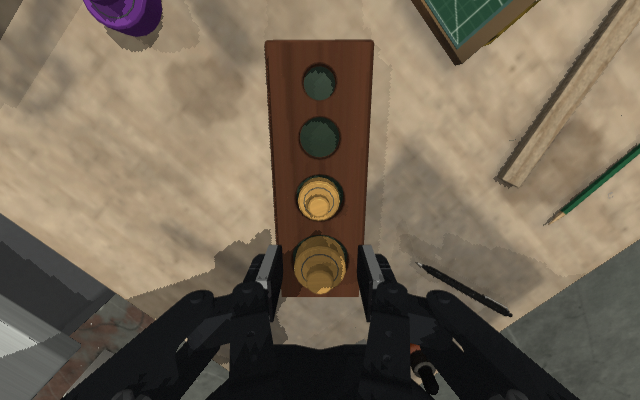

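carry_out:
  series:
    - [0,0.968,0,0,0,0,0.5]
    - [0,0.968,0,0,0,0,0.5]
    - [0,0.968,0,0,0,0,0.5]
    - [0,0.968,0,0,0,0,0.5]
    - [0,0.968,0,0,0,0,0.5]
    - [0,0.968,0,0,0,0,0.5]
    - [0,0.968,0,0,0,0,0.5]
    - [0,0.968,0,0,0,0,0.5]
    - [0,0.968,0,0,0,0,0.5]
    - [0,0.968,0,0,0,0,0.5]

```text
t: 20.55
tool_pos: [0.5607, 0.014, 0.1427]
tool_rot: [-2.898, -1.208, 0.005]
contact_force: [-0.8, -0.2, -0.6]
opening: 0.0426
```

carry_out:
  series:
    - [0,0.968,0,0,0,0,0.5]
    - [0,0.968,0,0,0,0,0.5]
    - [0,0.968,0,0,0,0,0.5]
    - [0,0.968,0,0,0,0,0.5]
    - [0,0.968,0,0,0,0,0.5]
    - [0,0.968,0,0,0,0,0.5]
    - [0,0.968,0,0,0,0,0.5]
    - [0,0.968,0,0,0,0,0.5]
    - [0,0.968,0,0,0,0,0.5]
    - [0.03,0.968,0,0,0,0,0.4]
    - [0,0,0,0,0,0,0.4]
    - [0,0,0,0,0,0,0.4]

```text
t: 21.75
tool_pos: [0.5619, 0.2546, 0.1431]
tool_rot: [2.899, 1.21, -0.005]
contact_force: [-1.0, -0.1, -0.4]
opening: 0.0345
```

```bash
python3 - <<'E'
from h import *
st(); o,p=wrist(); cv2.imwrite('pics/w15.png',p['frame'])
print(fit(p,'100',(.5625,.2543)))
E
```

```text
t 21.75 pos [0.5619 0.2546 0.1431] jawyaw -0.7801 z [-0.0029 -0.0014 -1.    ] F [-1.  -0.1 -0.4] op 0.0345 q [ 0.31  0.1   1.71 -0.    1.33  1.09]
(array([0.5617429 , 0.25460997]), np.int32(919), 1152.4375)
```

View pics/w15.png

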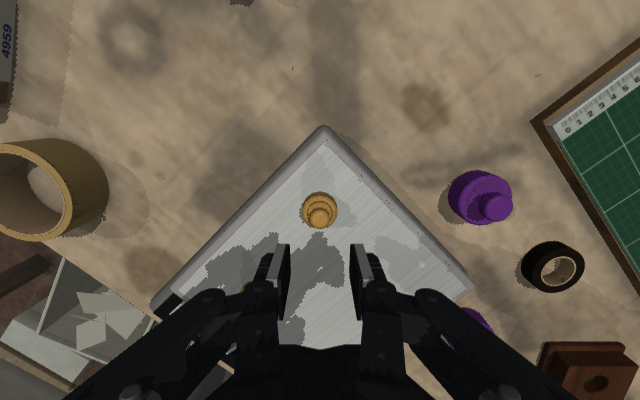

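carry_out:
  series:
    - [-0.02,0,-1,0,0,0,0.4]
    - [0,0,-1,0,0,0,0.4]
    - [0,0,-0.6,0,0,0,0.4]
    - [0,0,-0.18,0,0,0,0.4]
    - [0,0,0,0,0,0,0.4]
    - [0,0,0,0,0,0,0.2]
    - [0,0,0,0,0,0,0]
    - [0,0,0,0,0,0,0]
    - [0,0,0,0,0,0,0]
    - [0,0,0,0,0,0,0]

```text
t: 22.8
tool_pos: [0.5633, 0.2552, 0.077]
tool_rot: [2.899, 1.209, 0.004]
contact_force: [-0.3, -0.1, 4.5]
opening: 0.0129
```

```bash
python3 - <<'E'
from h import *
st(); o,p=wrist(); cv2.imwrite('pics/w16.png',cv2.resize(p['frame'][100:320,200:440],(654,600)))
E
```

```text
t 22.8 pos [0.5633 0.2552 0.077 ] jawyaw -0.7809 z [ 2.4e-03  6.0e-04 -1.0e+00] F [-0.3 -0.1  4.5] op 0.0129 q [ 0.31  0.18  1.75 -0.    1.21  1.09]
```

View pics/w16.png

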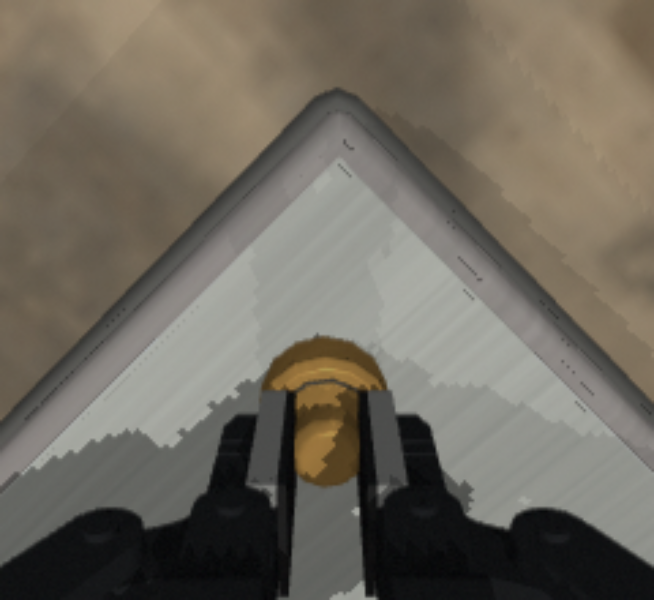

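carry_out:
  series:
    - [0,0,0.4,0,0,0,0]
    - [0,0,1,0,0,0,0]
    - [0,0,1,0,0,0,0]
    - [0.089,-0.985,0.18,0,0,0,0]
    - [0.089,-0.985,0,0,0,0,0]
    - [0.089,-0.985,0,0,0,0,0]
    - [0.089,-0.985,0,0,0,0,0]
    - [0.089,-0.985,0,0,0,0,0]
    - [0.089,-0.985,0,0,0,0,0]
    - [0.089,-0.985,0,0,0,0,0]
    - [0.089,-0.985,0,0,0,0,0]
    - [0.089,-0.985,0,0,0,0,0]

```text
t: 24.05
tool_pos: [0.5818, 0.0324, 0.1396]
tool_rot: [-2.899, -1.208, 0.002]
contact_force: [-0.2, -0.2, -0.6]
opening: 0.013
```

carry_out:
  series:
    - [0.089,-0.985,0,0,0,0,0]
    - [0.089,-0.985,0,0,0,0,0]
    - [0.089,-0.985,0,0,0,0,0]
    - [0.089,-0.985,0,0,0,0,0]
    - [0.089,-0.985,0,0,0,0,0]
    - [0.089,-0.985,0,0,0,0,0]
    - [0.089,-0.985,0,0,0,0,0]
    - [0.089,-0.985,0,0,0,0,0]
    - [0.089,-1,0,0,0,0,0]
    - [0,0,-1,0,0,0,0]
    - [0,0,-0.8,0,0,0,0]
    - [0,0,-0.4,0,0,0,0]

```text
t: 25.25
tool_pos: [0.6006, -0.1881, 0.0822]
tool_rot: [-2.897, -1.207, 0.005]
contact_force: [-0.7, -0.0, -0.9]
opening: 0.013
```

carry_out:
  series:
    - [0,0,0,0,0,0,0]
    - [0,0,0,0,0,0,0]
    - [0,0,0,0,0,0,0]

```text
t: 25.55
tool_pos: [0.6033, -0.1889, 0.0867]
tool_rot: [2.898, 1.208, 0.003]
contact_force: [0.4, 0.4, -1.0]
opening: 0.0127
```

```bash
python3 - <<'E'
from h import *
st(); o,p=wrist(); cv2.imwrite('pics/w17.png',cv2.resize(p['frame'][100:320,200:440],(654,600)))
E
```

```text
t 25.55 pos [ 0.6033 -0.1889  0.0867] jawyaw -0.7807 z [ 0.0022 -0.001  -1.    ] F [ 0.4  0.4 -1. ] op 0.0127 q [-0.42  0.19  1.71  0.    1.23  0.36]
```

View pics/w17.png

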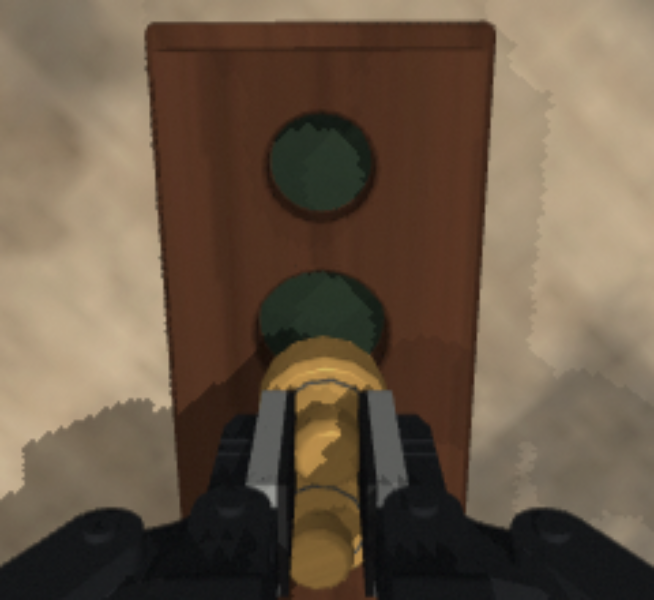

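carry_out:
  series:
    - [-0.02,0.02,-0.5,0,0,0,0]
    - [0,0,-0.35,0,0,0,0]
    - [0,0,-0.25,0,0,0,0]
    - [0,0,-0.25,0,0,0,0]
    - [0,0,-0.15,0,0,0,0]
    - [0,0,-0.1,0,0,0,0]
    - [0,0,0,0,0,0,0]
    - [0,0,0,0,0,0,0]

```text
t: 26.4
tool_pos: [0.6021, -0.1883, 0.0453]
tool_rot: [2.899, 1.209, 0.001]
contact_force: [0.4, 0.2, -0.8]
opening: 0.0132
```

```bash
python3 - <<'E'
from h import *
st(); o,p=wrist(); cv2.imwrite('pics/w18.png',cv2.resize(p['frame'][100:320,200:440],(654,600)))
E
```

```text
t 26.4 pos [ 0.6021 -0.1883  0.0453] jawyaw -0.781 z [ 5.e-04 -2.e-04 -1.e+00] F [ 0.4  0.2 -0.8] op 0.0132 q [-0.42  0.24  1.73 -0.    1.17  0.36]
```

View pics/w18.png

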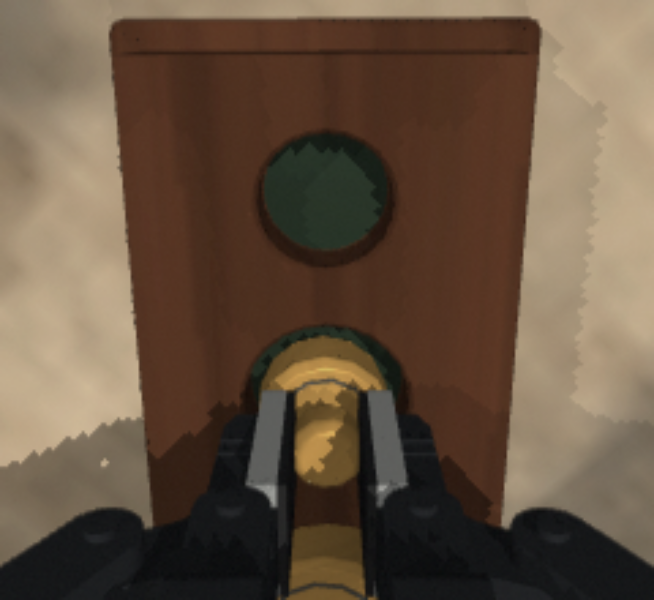

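carry_out:
  series:
    - [0,0,-0.04,0,0,0,0]
    - [0,0,-0.03,0,0,0,0]
    - [0,0,0,0,0,0,0]

```text
t: 26.75
tool_pos: [0.6019, -0.1883, 0.0433]
tool_rot: [2.9, 1.209, 0.0]
contact_force: [0.4, -0.7, -0.1]
opening: 0.0132
```

carry_out:
  series:
    - [0,0,-0.04,0,0,0,0]
    - [0,0,0,0,0,0,0]

```text
t: 26.95
tool_pos: [0.6022, -0.1882, 0.0432]
tool_rot: [2.9, 1.209, 0.0]
contact_force: [-2.2, 0.9, 5.0]
opening: 0.0131
```

carry_out:
  series:
    - [0,0,0,0,0,0,0.2]
    - [0,0,0,0,0,0,0.4]
    - [0,0,0,0,0,0,0.4]
    - [0,0,0,0,0,0,0.4]
    - [0,0,0.3,0,0,0,0.4]
    - [0,0,1,0,0,0,0.4]
    - [0,0,1,0,0,0,0.4]
    - [0,0,1,0,0,0,0.4]
    - [0,0,0.7,0,0,0,0.4]
    - [0,0,0,0,0,0,0.4]
    - [0,0,0,0,0,0,0.4]

```text
t: 28.05
tool_pos: [0.6018, -0.1882, 0.1422]
tool_rot: [2.9, 1.208, 0.0]
contact_force: [0.2, 0.4, -0.7]
opening: 0.0337
```

```bash
python3 - <<'E'
from h import *
st(); o,p=wrist(); cv2.imwrite('pics/w19.png',p['frame'])
print(fit(p,'100',(.602,-.189),.018))
E
```

```text
t 28.05 pos [ 0.6018 -0.1882  0.1422] jawyaw -0.7811 z [ 1.e-04 -1.e-04 -1.e+00] F [ 0.2  0.4 -0.7] op 0.0337 q [-0.42  0.13  1.68 -0.    1.33  0.36]
(array([ 0.60024634, -0.18882473]), np.int32(761), 890.0625)
```

View pics/w19.png

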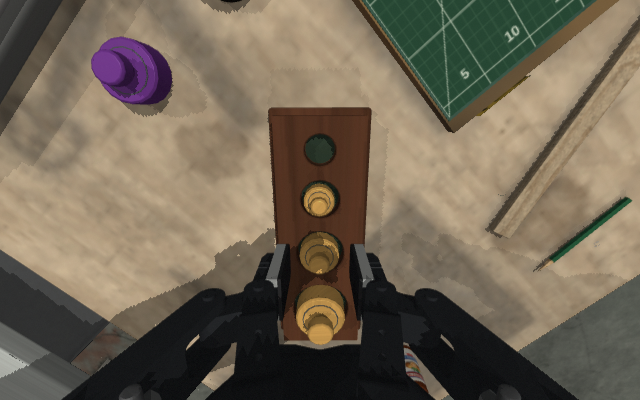

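carry_out:
  series:
    - [-0.325,0.953,0,0,0,0,0.4]
    - [-0.325,0.953,0,0,0,0,0.4]
    - [-0.325,0.953,0,0,0,0,0.4]
    - [-0.325,0.953,0,0,0,0,0.4]
    - [-0.325,0.953,0,0,0,0,0.4]
    - [-0.325,0.953,0,0,0,0,0.4]
    - [-0.325,0.953,0,0,0,0,0.4]
    - [-0.325,0.953,0,0,0,0,0.4]
    - [-0.325,0.953,0,0,0,0,0.4]
    - [-0.325,0.953,0,0,0,0,0.4]

```text
t: 29.1
tool_pos: [0.519, 0.051, 0.1401]
tool_rot: [-2.898, -1.208, 0.005]
contact_force: [0.1, 0.3, -0.1]
opening: 0.034
```

carry_out:
  series:
    - [-0.325,0.953,0,0,0,0,0.4]
    - [-0.325,0.953,0,0,0,0,0.4]
    - [-0.325,0.953,0,0,0,0,0.4]
    - [-0.325,0.953,0,0,0,0,0.4]
    - [-0.325,0.953,0,0,0,0,0.4]
    - [-0.325,0.953,0,0,0,0,0.4]
    - [-0.325,0.953,0,0,0,0,0.4]
    - [-0.325,0.953,0,0,0,0,0.4]
    - [0,0,0,0,0,0,0.4]
    - [0,0,0,0,0,0,0.4]
    - [0,0,0,0,0,0,0.4]

```text
t: 30.2
tool_pos: [0.4554, 0.2398, 0.1413]
tool_rot: [2.9, 1.208, -0.003]
contact_force: [-0.1, -0.7, -0.3]
opening: 0.0342
```

```bash
python3 - <<'E'
from h import *
st(); o,p=wrist(); cv2.imwrite('pics/w20.png',p['frame'])
print(fit(p,'50',(.4555,.2402)))
E
```

```text
t 30.2 pos [0.4554 0.2398 0.1413] jawyaw -0.7816 z [-1.4e-03 -9.0e-04 -1.0e+00] F [-0.1 -0.7 -0.3] op 0.0342 q [ 0.34 -0.14  1.95 -0.    1.33  1.12]
(array([0.45527308, 0.23997545]), np.int32(453), 594.375)
```

View pics/w20.png

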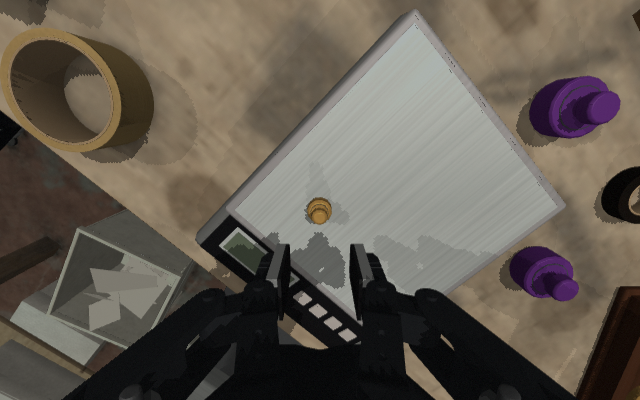

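carry_out:
  series:
    - [0,0,-1,0,0,0,0.4]
    - [0,0,-1,0,0,0,0.4]
    - [0,0,-0.6,0,0,0,0.4]
    - [0,0,-0.28,0,0,0,0.4]
    - [0,0,0,0,0,0,0.4]
    - [0,0,0,0,0,0,0.2]
    - [0,0,0,0,0,0,0]
    - [0,0,0,0,0,0,0]
    - [0,0,0,0,0,0,0]
    - [0,0,0,0,0,0,0]
  grip_force: 30

```text
t: 31.25
tool_pos: [0.4566, 0.241, 0.0716]
tool_rot: [2.9, 1.209, 0.004]
contact_force: [0.1, -0.3, 4.9]
opening: 0.0103
```

```bash
python3 - <<'E'
from h import *
st(); o,p=wrist(); cv2.imwrite('pics/w21.png',cv2.resize(p['frame'][100:320,200:440],(654,600)))
E
```

```text
t 31.25 pos [0.4566 0.241  0.0716] jawyaw -0.7809 z [ 2.2e-03  8.0e-04 -1.0e+00] F [ 0.1 -0.3  4.9] op 0.0103 q [ 0.34 -0.05  2.   -0.    1.19  1.12]
```

View pics/w21.png

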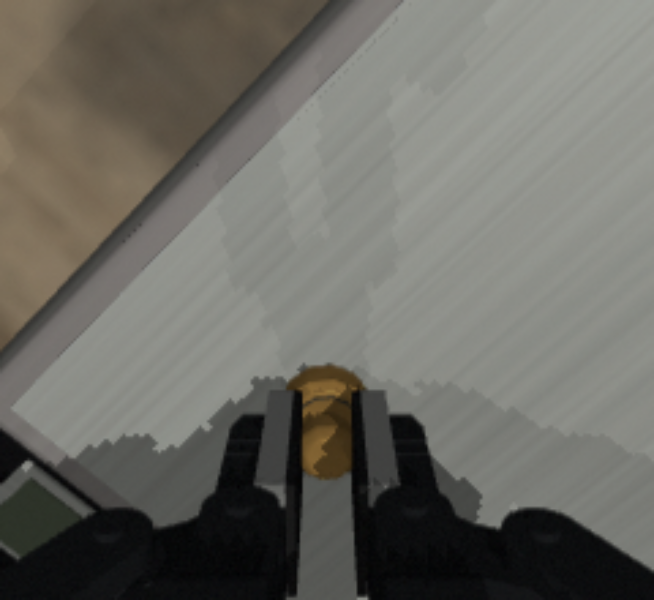

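carry_out:
  series:
    - [0,0,0.4,0,0,0,0]
    - [0,0,1,0,0,0,0]
    - [0,0,1,0,0,0,0]
    - [0.4485,-0.989,0.2,0,0,0,0]
    - [0.4485,-0.989,0,0,0,0,0]
    - [0.4485,-0.989,0,0,0,0,0]
    - [0.4485,-0.989,0,0,0,0,0]
    - [0.4485,-0.989,0,0,0,0,0]
    - [0.4485,-0.989,0,0,0,0,0]
    - [0.4485,-0.989,0,0,0,0,0]
    - [0.4485,-0.989,0,0,0,0,0]

```text
t: 32.4
tool_pos: [0.5451, 0.0418, 0.1351]
tool_rot: [-2.899, -1.208, 0.001]
contact_force: [0.3, 1.0, -0.5]
opening: 0.0099
```

carry_out:
  series:
    - [0.4485,-0.989,0,0,0,0,0]
    - [0.4485,-0.989,0,0,0,0,0]
    - [0.4485,-0.989,0,0,0,0,0]
    - [0.4485,-0.989,0,0,0,0,0]
    - [0.4485,-0.989,0,0,0,0,0]
    - [0.4485,-0.989,0,0,0,0,0]
    - [0.4485,-0.989,0,0,0,0,0]
    - [0.4485,-0.989,0,0,0,0,0]
    - [0,0,-1,0,0,0,0]
    - [0,0,-0.8,0,0,0,0]
    - [0,0,-0.4,0,0,0,0]

```text
t: 33.5
tool_pos: [0.6333, -0.1546, 0.0776]
tool_rot: [-2.897, -1.207, 0.005]
contact_force: [-0.7, 0.9, -0.3]
opening: 0.0103
```

carry_out:
  series:
    - [0,0,0,0,0,0,0]
    - [0,0,0,0,0,0,0]
    - [0,0,0,0,0,0,0]
    - [0,0,0,0,0,0,0]

```text
t: 33.9
tool_pos: [0.6359, -0.1551, 0.0819]
tool_rot: [2.898, 1.208, 0.003]
contact_force: [0.8, 0.7, -0.7]
opening: 0.0102
```

```bash
python3 - <<'E'
from h import *
st(); o,p=wrist(); cv2.imwrite('pics/w22.png',cv2.resize(p['frame'][100:320,200:440],(654,600)))
E
```

```text
t 33.9 pos [ 0.6359 -0.1551  0.0819] jawyaw -0.7808 z [ 2.3e-03 -8.0e-04 -1.0e+00] F [ 0.8  0.7 -0.7] op 0.0102 q [-0.35  0.25  1.66 -0.    1.24  0.43]
```

View pics/w22.png

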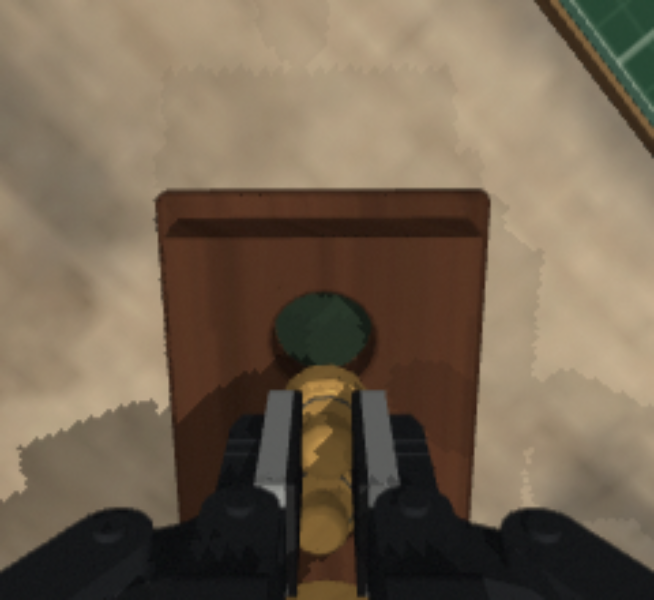

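carry_out:
  series:
    - [-0.01,0.01,-0.5,0,0,0,0]
    - [0,0,-0.35,0,0,0,0]
    - [0,0,-0.25,0,0,0,0]
    - [0,0,-0.25,0,0,0,0]
    - [0,0,-0.15,0,0,0,0]
    - [0,0,-0.1,0,0,0,0]
    - [0,0,0,0,0,0,0]
    - [0,0,0,0,0,0,0]

```text
t: 34.75
tool_pos: [0.6351, -0.1548, 0.0406]
tool_rot: [2.899, 1.208, 0.001]
contact_force: [-0.3, 0.5, -0.3]
opening: 0.0105
```

```bash
python3 - <<'E'
from h import *
st(); o,p=wrist(); cv2.imwrite('pics/w23.png',cv2.resize(p['frame'][100:320,200:440],(654,600)))
E
```

```text
t 34.75 pos [ 0.6351 -0.1548  0.0406] jawyaw -0.781 z [ 5.e-04 -2.e-04 -1.e+00] F [-0.3  0.5 -0.3] op 0.0105 q [-0.35  0.3   1.67 -0.    1.17  0.43]
```

View pics/w23.png

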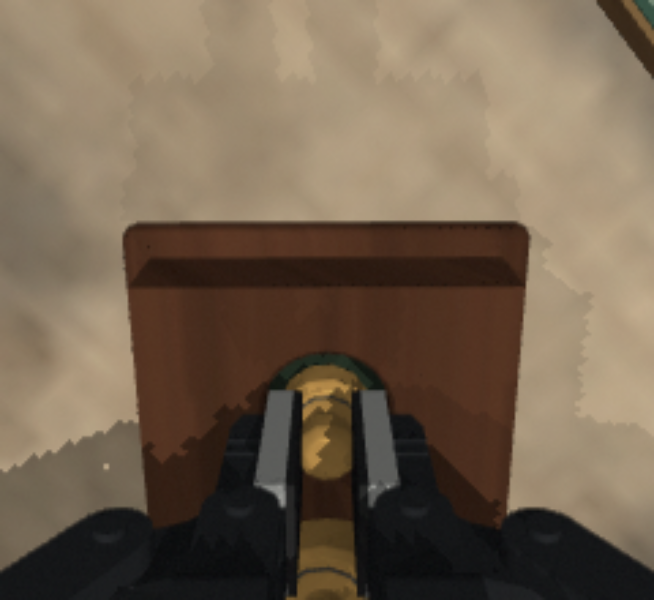

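carry_out:
  series:
    - [0,0,-0.04,0,0,0,0]
    - [0,0,-0.04,0,0,0,0]
    - [0,0,0,0,0,0,0]

```text
t: 35.1
tool_pos: [0.6347, -0.1547, 0.0382]
tool_rot: [-2.9, -1.209, 0.0]
contact_force: [0.3, 0.8, -0.5]
opening: 0.0106
```

carry_out:
  series:
    - [0,0,-0.04,0,0,0,0]
    - [0,0,0,0,0,0,0]

```text
t: 35.3
tool_pos: [0.635, -0.1548, 0.0377]
tool_rot: [2.9, 1.209, 0.0]
contact_force: [0.4, 0.0, 0.9]
opening: 0.0101
```

carry_out:
  series:
    - [0,0,-0.02,0,0,0,0]
    - [0,0,0,0,0,0,0]

```text
t: 35.5
tool_pos: [0.6352, -0.1548, 0.0376]
tool_rot: [2.899, 1.209, 0.001]
contact_force: [-1.3, 0.5, 5.2]
opening: 0.0101
```

carry_out:
  series:
    - [0,0,0,0,0,0,0.2]
    - [0,0,0,0,0,0,0.4]
    - [0,0,0,0,0,0,0.4]
    - [0,0,0,0,0,0,0.4]
    - [0,0,0.3,0,0,0,0.4]
    - [0,0,1,0,0,0,0.4]
    - [0,0,1,0,0,0,0.4]
    - [0,0,1,0,0,0,0.4]
    - [0,0,1,0,0,0,0.4]
    - [0,0,0,0,0,0,0.4]
    - [0,0,0,0,0,0,0.4]

```text
t: 36.6
tool_pos: [0.6352, -0.1549, 0.1453]
tool_rot: [2.899, 1.208, 0.002]
contact_force: [-0.3, -0.2, -0.7]
opening: 0.0346
```

```bash
python3 - <<'E'
from h import *
st(); o,p=wrist(); cv2.imwrite('pics/w24.png',p['frame'])
E
```

```text
t 36.6 pos [ 0.6352 -0.1549  0.1453] jawyaw -0.7809 z [ 1.7e-03 -7.0e-04 -1.0e+00] F [-0.3 -0.2 -0.7] op 0.0346 q [-0.35  0.18  1.62 -0.    1.34  0.43]
```

View pics/w24.png

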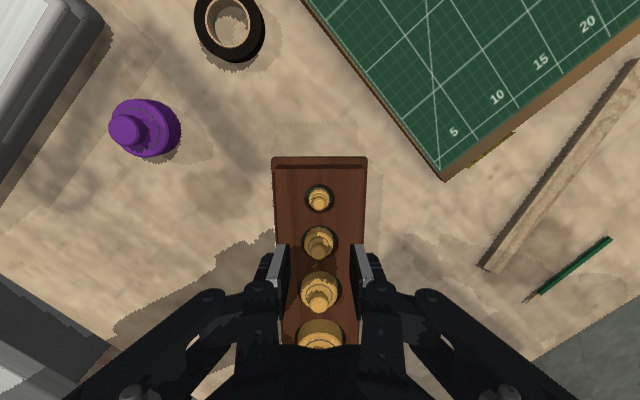

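All four are in. I'll move the arm clear and check from the fixed cameras.

carry_out:
  series:
    - [-0.6,0.8,0.3,0,0,0,0.5]
    - [-0.6,0.9,0.3,0,0,0,0.5]
    - [-0.6,0.9,0.3,0,0,0,0.5]
    - [-0.6,0.9,0.3,0,0,0,0.5]
    - [-0.6,0.9,0.3,0,0,0,0.5]
    - [-0.6,0.9,0.3,0,0,0,0.5]
    - [-0.6,0.9,0.3,0,0,0,0.5]
    - [-0.6,0.9,0.3,0,0,0,0.5]
    - [0,0.9,0.3,0,0,0,0.5]
    - [0,0.9,0.3,0,0,0,0.5]
    - [0,0.9,0,0,0,0,0.5]
    - [0,0.9,0,0,0,0,0.5]

```text
t: 37.85
tool_pos: [0.5139, 0.1136, 0.2176]
tool_rot: [-2.899, -1.208, 0.004]
contact_force: [0.2, 0.3, 0.4]
opening: 0.0432
```

carry_out:
  series:
    - [0,0.9,0,0,0,0,0.5]
    - [0,0.9,0,0,0,0,0.5]
    - [0,0,0,0,0,0,0.5]
    - [0,0,0,0,0,0,0.5]

```text
t: 38.25
tool_pos: [0.514, 0.1577, 0.2176]
tool_rot: [-2.899, -1.21, 0.005]
contact_force: [0.4, 0.3, -0.1]
opening: 0.0425
```

```bash
python3 - <<'E'
from h import *
st(); t=ctrl.get_image('top'); s=ctrl.get_image('side')
a=cv2.resize(t['frame'][130:270,280:500],(800,509),interpolation=cv2.INTER_CUBIC); cv2.imwrite('pics/tf.png',a)
cv2.imwrite('pics/sf.png',cv2.resize(s['frame'][120:260,230:420],(800,589),interpolation=cv2.INTER_CUBIC))
for p in(t,s):
    for k in('dropper_bottle','black_tape'):
        print(k,[(round(m['p'],2),onz(p,np.array(m['position'])*[640,400],0).round(4)) for m in ctrl.mark_of(p,k)[:1]])
w=wells(.5165,-.2792,-2.3516)
for n in W:
    for p in (t,s):
        m=brass(p['frame']); pc=sil(p,n,[*w[n],.018])
        pr=cv2.resize(pc[2]*255,(640,400),interpolation=cv2.INTER_AREA)>127
        md=cv2.dilate(pr.astype(np.uint8),np.ones((7,7)))*m
        ys,xs=np.nonzero(md); print(n,pc[0].round(2),np.array([xs.mean(),ys.mean()]).round(2),len(xs),pr.sum())
E
```

```text
t 38.25 pos [0.514  0.1577 0.2176] jawyaw -0.7801 z [-2.8e-03 -9.0e-04 -1.0e+00] F [ 0.4  0.3 -0.1] op 0.0425 q [ 0.16 -0.15  1.83 -0.    1.46  0.94]
dropper_bottle [(0.7, array([ 0.5331, -0.4293,  0.    ]))]
black_tape [(0.57, array([ 0.6836, -0.0046,  0.    ]))]
dropper_bottle [(0.51, array([ 0.5232, -0.4362,  0.    ]))]
black_tape [(0.84, array([ 0.6822, -0.0021,  0.    ]))]
500 [403.91 227.14] [404.62 227.21] 367 367
500 [337.43 171.05] [340.42 167.7 ] 151 290
200 [384.45 209.24] [384.52 209.14] 218 211
200 [319.81 179.95] [323.55 181.09] 11 178
100 [368.57 194.35] [368.56 194.63] 120 122
100 [304.42 186.88] [300.93 188.41] 29 116
50 [355.59 182.29] [355.69 182.51] 55 61
50 [291.21 193.01] [292.1  191.92] 71 65
```

View pics/tf.png

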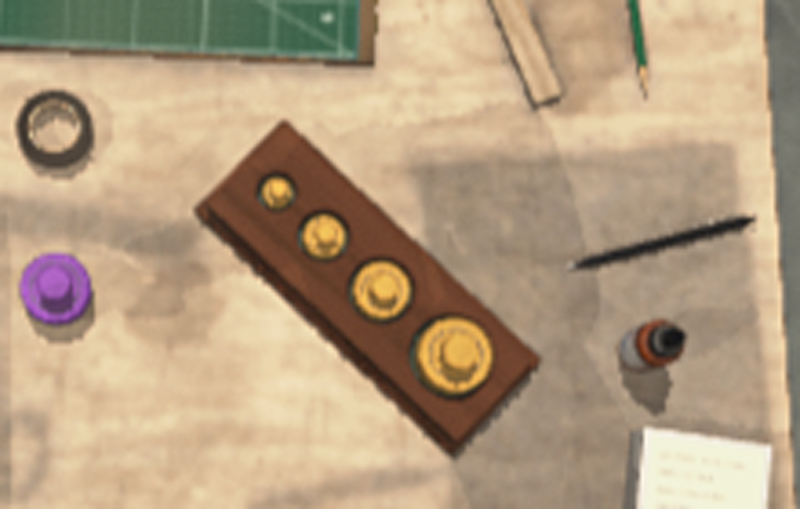

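View pics/sf.png

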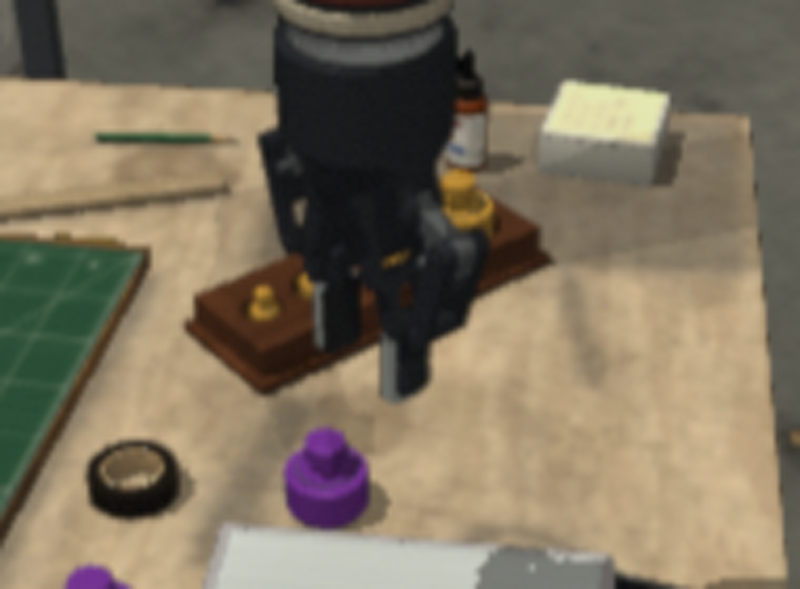

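```bash
python3 - <<'E'
from h import *
a=cv2.imread('pics/top0.png').astype(int); b=ctrl.get_image('top')['frame'].astype(int)
d=np.abs(a-b).sum(2)
for n,(x0,x1,y0,y1) in {'tape':(280,312,150,182),'bottle':(445,475,210,242),'purple1':(282,310,196,226),'purple2':(233,258,155,185)}.items():
    c=d[y0:y1,x0:x1]; print(n,c.mean().round(2),(c>60).sum(),c.size)
    print(cv2.phaseCorrelate(a[y0:y1,x0:x1].mean(2),b[y0:y1,x0:x1].mean(2)))
E
```

```text
tape 31.7 0 1024
((-0.0019960912887313498, -0.03401420953218093), 0.9995561698239268)
bottle 27.05 0 960
((0.1208422043298647, -0.013610580852652987), 0.9989550813323391)
purple1 32.96 34 840
((0.047863293410216556, 0.10985949414308571), 0.9567917437650171)
purple2 31.59 0 750
((0.49435053778663907, 0.024529640832639643), 1.0166602939556113)
```

```bash
python3 -c "
from h import *
print(ctrl.finish_job()); print(ctrl.get_obs()['t'])"
```

```text
the job is handed in; nothing more can be done
None
the job is handed in; nothing more can be done
```

All four brass weights are back in the block, in the order 500, 200, 100, 50. I gripped each one by its knob, lowered it into its own well until the wrist force showed it touching the felt, and only then let go. I handed the job in at about 38 s with the arm clear of everything.

- **Weights in the wells:** The top view shows each weight standing upright and centred in its well. They sit within about 0.3 px of where they should be; the 500 is about 0.7 px off (roughly 1.5 mm), which is still inside its 4 mm clearance.
- **Bottle and tape:** Comparing the top image before and after, neither moved by more than about 0.1 px. The trained networks disagreed, putting the tape and the bottle's positions 4–14 mm away from their first readings. I took that as their own noise, since the pictures match.
- **Other checks:** The arm hid the 200 and 100 in the last side picture, so that camera could not confirm those two. For one purple look-alike the comparison read a 0.5 px shift, but its pixels barely changed, and nothing went near it.

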